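# Take the swing bin off its keyhole pivots

## Task

Lift the hanging parts bin out of its stand and set it down upright and gently in the middle of the black rubber mat, with the toy wheels still in it, then let go. The flat-sided ends of its axle only pass up through the keyhole slots while the bin is tipped forward, towards its low scoop side, by the right amount, somewhere between 10 and 35 degrees as the axle was last clamped: feel for it rather than forcing it, never let the bin swing loose, and leave the other things on the bench where they lie.

Things in the scene. Friction and masses are not known exactly. Their poses are not given: they have to be found in the camera images.
- stand: Pine stand fixed to the bench: base 170 x 225 x 18 mm and two upright gable cheeks 18 mm thick (inner faces at y = +-80.5 mm), up to 120 mm wide and 161 mm tall, each with a metal insert with a keyhole slot, open at the top. Origin: centre of the base's underside; z up, y along the pivot line; the bin's scoop front, towards which it tips, faces -x.
- slot_left (a point): Centre of the keyhole's round hole, 30 mm across, in the middle of the cheek on the stand's +y side, 130 mm above the bench. Over it a straight upright neck, 9.6 mm wide in x, runs from 15 mm to 31 mm above the hole centre, where the cheek ends. Axes as the stand.
- slot_right (a point): The same in the cheek on the stand's -y side.
- bin: Plywood scoop bin hanging loose by a steel axle across it, 0.4 to 0.65 kg as it is. Origin: on the pivot line midway; y along it, z up when hanging, -x the low scoop front. Tub x -60 to +43 mm, y +-75 mm; flat underside at z -82, front wall top at -30, back wall top at +10. End boards rise as 40 mm wide uprights to z +78. It may hang up to 0.15 rad off upright; COM about 35 mm below the origin.
- bin_handle (a point): Middle of the handle board between the end uprights, 60 mm above the bin's origin: 12 mm thick in the bin's x, 32 mm high, 132 mm long in y, free space round it. Pinched across its thickness it holds the bin's tip angle firmly. Axes as the bin.
- bin_middle (a point): A point inside the tub, 40 mm below the bin's origin and 8.5 mm to its front, over the middle of its underside. Axes as the bin.
- bin_pin_left (a point): Centre of the axle's +y end where it runs in its slot, 89.5 mm from the origin; the ends reach y +-101 mm. Section: 26 mm round with two flats, 8 mm across flats. Its long way leans from the bin's z towards +x by 0.20 to 0.60 rad, differently each time and the same at both ends: it stands upright when the bin is tipped that much, top towards -x. This point does not show it. Axes as the bin.
- bin_pin_right (a point): The same on the bin's -y side. Hanging, the ends rest 2 to 3 mm below the hole centres; lifted with the wrong tip they catch under the lips beside the neck after about 5 mm. With the right tip there is 0.8 mm of room each side in the neck, or about 0.07 rad of tip error, not both. The axle is clamped and does not turn in the bin.
- mat: Black rubber mat, 220 x 260 x 4 mm, flat on the bench and stuck to it. Origin: centre of its underside; x and y along its 220 and 260 mm sides.
- wheel1: Turned wooden toy wheel lying in the bin, 42 mm across, 15 mm thick, 16 g. Origin: centre of its underside.
- wheel2: A second such wheel, also in the bin.
- wheel3: A third such wheel, also in the bin.
- mallet: Bystander: wooden mallet lying down, head 60 mm across and 110 mm long (along its x), handle 24 mm across reaching 220 mm to its -y. Origin: on the bench under the head's centre.
- ear_defenders: Bystander: lime-green ear defenders lying down, 150 x 190 mm and 77 mm high. Origin: on the bench between the cups.
- glue_bottle: Bystander: white glue bottle standing, 48 mm across, 112 mm tall. Origin: centre of its underside.
- screwdriver: Bystander: screwdriver lying along its x. Origin: on the bench under its middle.
Mind the look-alikes: they are no part of the job. What is shaped like the wheel3 but green or red is not meant.

How it is judged:
By the outcome, as a careful person would: the job done as asked, in the order asked, and still so for the second after the job is handed in, with the robot touching nothing.
It also fails if it takes over 72 s, if anything falls off the work surface, if the arm or the gripper's body presses on something with over 40 N, if the wrist force passes 120 N, or if a joint passes its speed limit or range.

## Robot

A 6-joint arm with a two-finger parallel gripper is mounted at the origin on the work surface. World frame = base frame: x ahead of the robot, y to its left, z up, the work surface at z = 0. Lengths are in m, angles in rad, forces in N, time in s.
With the tool pointing down it reaches from about 0.35 to 0.95 m from the base axis. Payload 17.4 kg.
Tool frame: the origin (TCP) lies midway between the tips of the shut fingers; the grasp point (between the pads) lies 19 mm behind it (env.tcp_to_grasp is the distance from the TCP to the grasp point, in m); z points along the fingers, y is the direction in which the jaws open and shut (so a half turn about z gives the same grasp; the last joint's range is limited). The gripper opens to 93 mm and grips with 3 to 60 N. Pads are 15 mm wide; open, the fingers measure 128 mm over their backs; the gripper's body (75 mm by 188 mm) begins 65 mm behind the grasp point.
Start: joints at [1.134, 0.116, 1.442, -0, 1.584, -0.038], TCP at [0.262, 0.622, 0.219] pointing down, gripper open.
Joint ranges: [-2.83, 2.83], [-0.83, 2.19], [0.07, 2.5], [-1.14, 4.28], [0.01, 3], [-2.97, 2.97]. Speed limits (rad/s): [1.89, 1.89, 2.22, 3.14, 3.14, 3.14].

## Interface

Orientations are given as a unit quaternion [w, x, y, z].
In Python, from bench import env, viewer, finder gives the robot as it stands.
- The arm moves only by the tool drive_tool, never from a script. Its argument "deltas" is a list of rows, each an object with "delta_pos": the shift along the tool's x, y, z scaled (see below), a list of three; "turn": the turn about the tool's z scaled (see below); "fingers": the closure, from -1 (fully open) to 1 (shut), so that 0 is half open. A call has 1 to 12 rows; each row shifts and turns the pose as measured when the row begins, along the tool's axes as they then stand; what a row does not reach is not made up. The controller multiplies each number of a shift by 0.04 m and each number of a turn by 6 degrees. A row lasts 1/10 s, in which the tool goes at most 50 mm and 8.59 degrees, less where a joint would pass 70% of its speed; a pose out of reach is approached as far as the arm can. A call with a number of a shift or a turn outside -1 to 1 is refused whole. A call with a gripper value outside its range is refused whole. The fingers move at their own pace and stop on an object; "force" is the grip in N (left out, the last holds). Time passes only in rows, so rows that do not move let the fingers close. It gives the time, the measured TCP pose, the force and the opening at its end, in the units of the state.
- env.get_state(): the state, without advancing time (a new reading comes with each control period).
- viewer.grab_frame(name): name is "side" or "top" or "wrist"; returns (picture, depth): 400x640x3 uint8, red, green, blue; 400x640 float32, m along the optical axis (not along the pixel's ray), 0 where there is no reading.
- viewer.camera_model(name): a dict with "camera_matrix" (3x3 intrinsics, pixels), "R" (3x3) and "t" (3): a world point X has camera coordinates R X + t; the wrist camera has in their place "mount" (4x4, takes a point from camera to tool coordinates, whose origin is the TCP and whose axes are the flange's). Camera axes: x right, y down, z forward; pixel columns grow to the right and rows downward; lengths in m; the calibration is good to about 2 mm. A picture is of the moment at which its call begins: read the wrist's pose just before it. camera_model takes no time and is no camera call.
- env.finish_job(): hands the job in, once; it reports no verdict.
Trained networks look in the newest picture that a camera, given by its name, has taken for a name from the list of things; names that differ only in an ending like _2 or _b are one class to them, and where a whole thing is asked for, a point or a joint stands for the part that bears it (a point fixed in the world has none). Each returns a list of dicts, best first, with "confidence" (0 to 1); they miss things now and then, are a little off and sometimes report something else, mostly with a low value. They report only what shows in the picture. A call takes as long as a camera call. They do not tell look-alikes from the thing itself.
- finder.spot_in(camera, label): "point" ([x, y, z] in m, in world coordinates, good to about 4 mm: the middle of the surface that is visible of it).
- finder.tip_of(camera, label): "point" ([x, y, z] in m, in world coordinates, good to about 4 mm: a listed point, or the origin of a listed thing).
The state is a dict: "clock": time; "q": joint angles; "qd": joint speeds; "tau": joint torques, N m; "tcp_pos": TCP position; "tcp_rot": TCP orientation; "contact_force": force on the tool from outside, world axes, zero at the start; "ft_torque": the same for the moment, N m; "width": finger opening in m.
Only numpy, scipy, OpenCV 4.12 (cv2) and the standard library are available. Lean on these libraries where they do the work, as an engineer would, in place of code of your own. Each camera call takes 0.05 s, during which the arm holds its last target. There are 200 camera calls.

## Working session

There is one attempt and no reset: what is moved stays moved. The work goes in short steps, Python scripts to look and compute and a tool call to move; the robot and the scene stay as the last step left them, time stands still between calls to the robot, and variables do not carry over. Pictures are saved under pics/ and viewed, on a budget of 10 in all, crops included, one or two more only if the job needs it, and the job is handed in when it is done.

Besides the shell and the picture viewer there is one more tool, called after "Call:" as name(argument=value, ...), one argument or row to a line, values as JSON. drive_tool: Moves the arm, as the interface text tells. Its arguments: {"type":"object","properties":{"deltas":{"type":"array","items":{"type":"object","properties":{"delta_pos":{"type":"array","items":{"type":"number","minimum":-1,"maximum":1}},"turn":{"type":"number","minimum":-1,"maximum":1},"fingers":{"type":"number"}}}},"force":{"type":"number"}},"required":["deltas"]}

```bash
mkdir -p pics; ls
python3 - <<'E'
from bench import env, viewer, finder
import cv2,numpy as np
print(env.get_state())
for c in ("top","side"):
    p,d=viewer.grab_frame(c); cv2.imwrite(f"pics/{c}0.png",p[:,:,::-1])
    for l in ("stand","bin","bin_handle","bin_middle","slot_left","slot_right","bin_pin_left","bin_pin_right","mat","mallet","ear_defenders","glue_bottle","screwdriver"):
        r=finder.tip_of(c,l)
        print(c,l,[(np.round(x["point"],3).tolist(),round(x["confidence"],2)) for x in r[:2]])
E
```

```text
pics
{'clock': 0.0, 'q': array([ 1.13421078e+00,  1.16514430e-01,  1.44229300e+00,  1.61187034e-05,
        1.58399755e+00, -3.77998824e-02]), 'qd': array([-3.79424829e-04, -1.05656993e-03,  1.52340069e-03,  2.05179576e-03,
       -6.71404754e-05, -1.33664774e-03]), 'tau': array([ 1.23386722e-03, -7.21264744e+01, -6.22609806e+01,  7.82033103e-02,
        2.38687423e-02, -1.46884913e-04]), 'tcp_pos': array([0.26201595, 0.62184065, 0.21786878]), 'tcp_rot': array([-1.50265597e-04,  1.98074092e-01,  9.80186863e-01, -5.87295423e-04]), 'contact_force': array([ 0.12885906, -0.22020055,  0.2175716 ]), 'ft_torque': array([-0.06772908, -0.000889  ,  0.02120114]), 'width': 0.09289221897022017}
top stand []
top bin [([0.583, -0.181, 0.128], 0.73)]
top bin_handle [([0.581, -0.182, 0.188], 0.87)]
top bin_middle [([0.575, -0.181, 0.092], 0.81), ([0.615, 0.162, -0.002], 0.64)]
top slot_left [([0.581, -0.095, 0.129], 0.77)]
top slot_right [([0.58, -0.274, 0.132], 0.87), ([0.554, -0.147, 0.054], 0.28)]
top bin_pin_left [([0.584, -0.096, 0.127], 0.65), ([0.594, -0.141, 0.058], 0.31)]
top bin_pin_right 
[... 332 characters left out ...]
 0.59)]
side bin [([0.582, -0.181, 0.127], 0.82)]
side bin_handle [([0.58, -0.185, 0.185], 0.66)]
side bin_middle [([0.574, -0.181, 0.087], 0.81)]
side slot_left [([0.583, -0.089, 0.135], 0.57)]
side slot_right [([0.58, -0.271, 0.128], 0.9)]
side bin_pin_left [([0.58, -0.094, 0.129], 0.81), ([0.598, -0.146, 0.056], 0.72)]
side bin_pin_right [([0.581, -0.274, 0.129], 0.79)]
side mat [([0.614, 0.16, -0.0], 0.64)]
side mallet [([0.785, 0.151, 0.005], 0.79)]
side ear_defenders [([0.797, -0.118, -0.002], 0.61), ([0.612, 0.163, -0.0], 0.59)]
side glue_bottle [([0.811, 0.025, -0.0], 0.86), ([0.579, -0.185, 0.187], 0.4)]
side screwdriver [([0.407, 0.01, 0.001], 0.91), ([0.572, -0.197, 0.055], 0.17)]
```

Run:
```python
import cv2,numpy as np
a=cv2.imread("pics/top0.png");b=cv2.imread("pics/side0.png")
cv2.imwrite("pics/both.png",cv2.resize(np.vstack([a,b]),None,fx=.75,fy=.75))
```

```text
(no output)
```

View pics/both.png

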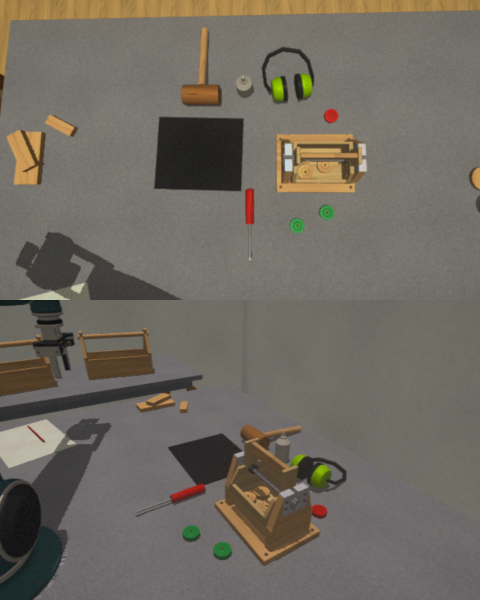

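Call:
drive_tool(
  deltas=[
    {"delta_pos": [0,0,-1],"turn": 1,"fingers": -1},
    {"delta_pos": [0,0,-1],"turn": 1,"fingers": -1},
    {"delta_pos": [0,0,-1],"turn": 1,"fingers": -1},
    {"delta_pos": [0,0,-1],"turn": 1,"fingers": -1},
    {"delta_pos": [0,0,0],"turn": 1,"fingers": -1},
    {"delta_pos": [0,0,0],"turn": 1,"fingers": -1},
    {"delta_pos": [0,0,0],"turn": 1,"fingers": -1},
    {"delta_pos": [0,0,0],"turn": 1,"fingers": -1},
    {"delta_pos": [0,0,0],"turn": 1,"fingers": -1},
    {"delta_pos": [0,0,0],"turn": 1,"fingers": -1},
    {"delta_pos": [0,0,0],"turn": 1,"fingers": -1},
    {"delta_pos": [0,0,0],"turn": 0.2,"fingers": -1},
  ],
)

```text
clock: 2.6
tcp_pos: [0.2619, 0.6216, 0.3854]
tcp_rot: [-0.0, 0.724, 0.69, 0.0]
contact_force: [0.2, 0.0, -0.1]
width: 0.0931
```

Call:
drive_tool(
  deltas=[
    {"delta_pos": [-0.85,0.85,0]},
    {"delta_pos": [-0.85,0.85,0]},
    {"delta_pos": [-0.85,0.85,0]},
    {"delta_pos": [-0.85,0.85,0]},
    {"delta_pos": [-0.85,0.85,0]},
    {"delta_pos": [-0.85,0.85,0]},
    {"delta_pos": [-0.85,0.85,0]},
    {"delta_pos": [-0.85,0.85,0]},
    {"delta_pos": [-0.85,0.85,0]},
    {"delta_pos": [-0.85,0.85,0]},
    {"delta_pos": [-0.85,0.85,0]},
    {"delta_pos": [-0.85,0.85,0]},
  ],
)

```text
schema error: expected keys delta_pos, turn, fingers
```

Call:
drive_tool(
  deltas=[
    {"delta_pos": [-0.85,0.85,0]},
    {"delta_pos": [-0.85,0.85,0]},
    {"delta_pos": [-0.85,0.85,0]},
    {"delta_pos": [-0.85,0.85,0]},
    {"delta_pos": [0,1,0]},
    {"delta_pos": [0,1,0]},
    {"delta_pos": [0,1,0]},
    {"delta_pos": [0,1,0]},
    {"delta_pos": [0,1,0]},
    {"delta_pos": [0,1,0]},
    {"delta_pos": [0,1,0]},
    {"delta_pos": [0,1,0]},
  ],
)

```text
schema error: expected keys delta_pos, turn, fingers
```

Run:
```python
from bench import env
s=env.get_state();print(s["q"].round(3),s["tcp_pos"],s["tcp_rot"])
```

```text
[1.134 0.121 1.169 0.    1.852 1.183] [0.26189923 0.6215573  0.38542843] [-8.86449782e-06  7.24003574e-01  6.89796220e-01  2.74367057e-06]
```

Call:
drive_tool(
  deltas=[
    {"delta_pos": [-0.85,0.85,0],"turn": 0,"fingers": -1},
    {"delta_pos": [-0.85,0.85,0],"turn": 0,"fingers": -1},
    {"delta_pos": [-0.85,0.85,0],"turn": 0,"fingers": -1},
    {"delta_pos": [-0.85,0.85,0],"turn": 0,"fingers": -1},
    {"delta_pos": [-0.85,0.85,0],"turn": 0,"fingers": -1},
    {"delta_pos": [-0.85,0.85,0],"turn": 0,"fingers": -1},
    {"delta_pos": [-0.85,0.85,0],"turn": 0,"fingers": -1},
    {"delta_pos": [-0.85,0.85,0],"turn": 0,"fingers": -1},
    {"delta_pos": [-0.85,0.85,0],"turn": 0,"fingers": -1},
    {"delta_pos": [-0.85,0.85,0],"turn": 0,"fingers": -1},
    {"delta_pos": [-0.85,0.85,0],"turn": 0,"fingers": -1},
    {"delta_pos": [-0.85,0.85,0],"turn": 0,"fingers": -1},
  ],
)

```text
clock: 3.8
tcp_pos: [0.6655, 0.1876, 0.3853]
tcp_rot: [0.0, 0.71, 0.704, 0.001]
contact_force: [-0.3, -0.4, -0.8]
width: 0.0929
```

Call:
drive_tool(
  deltas=[
    {"delta_pos": [-0.85,0.85,0],"turn": 0,"fingers": -1},
    {"delta_pos": [-0.85,0.85,0],"turn": 0,"fingers": -1},
    {"delta_pos": [-0.85,0.85,0],"turn": 0,"fingers": -1},
    {"delta_pos": [-0.85,0.85,0],"turn": 0,"fingers": -1},
    {"delta_pos": [0,1,0],"turn": 0,"fingers": -1},
    {"delta_pos": [0,1,0],"turn": 0,"fingers": -1},
    {"delta_pos": [0,1,0],"turn": 0,"fingers": -1},
    {"delta_pos": [0,1,0],"turn": 0,"fingers": -1},
    {"delta_pos": [0,1,0],"turn": 0,"fingers": -1},
    {"delta_pos": [0,1,0],"turn": 0,"fingers": -1},
  ],
)

```text
clock: 4.8
tcp_pos: [0.9585, 0.0367, 0.3477]
tcp_rot: [0.009, 0.704, 0.71, 0.011]
contact_force: [1.4, 0.8, -1.4]
width: 0.0929
```

Run:
```python
from bench import env
s=env.get_state();print(s["q"].round(3),s["tcp_pos"],s["tcp_rot"])
```

```text
[1.100e-02 9.560e-01 7.900e-02 2.000e-03 2.079e+00 4.000e-03] [0.95850241 0.03667101 0.34768148] [0.00945932 0.70411347 0.70994288 0.01076344]
```

Call:
drive_tool(
  deltas=[
    {"delta_pos": [0,1,0],"turn": 0,"fingers": -1},
    {"delta_pos": [0,1,0],"turn": 0,"fingers": -1},
    {"delta_pos": [0,1,0],"turn": 0,"fingers": -1},
    {"delta_pos": [0,1,0],"turn": 0,"fingers": -1},
  ],
)

```text
clock: 5.2
tcp_pos: [1.0127, 0.0345, 0.2938]
tcp_rot: [0.039, 0.699, 0.712, 0.042]
contact_force: [0.5, -0.4, -0.8]
width: 0.0931
```

Call:
drive_tool(
  deltas=[
    {"delta_pos": [0,0.7,-0.7],"turn": 0,"fingers": -1},
    {"delta_pos": [0,0.7,-0.7],"turn": 0,"fingers": -1},
    {"delta_pos": [0,0.7,-0.7],"turn": 0,"fingers": -1},
    {"delta_pos": [0,0.7,-0.7],"turn": 0,"fingers": -1},
  ],
)

```text
clock: 5.6
tcp_pos: [1.0036, 0.0326, 0.368]
tcp_rot: [0.07, 0.695, 0.712, 0.074]
contact_force: [0.3, -0.4, 1.2]
width: 0.0927
```

Run:
```python
from bench import env
s=env.get_state();print(s["q"].round(3),s["tcp_pos"],s["tcp_rot"])
```

```text
[ 0.005  0.944  0.072  0.008  1.922 -0.015] [1.00363079 0.03258936 0.36803805] [0.06962816 0.69520458 0.71161615 0.07379003]
```

Run:
```python
from bench import env, viewer
import cv2,numpy as np
m=viewer.camera_model("side");K,R,t=m["camera_matrix"],np.array(m["R"]),np.array(m["t"])
def pj(X):
    c=R@np.array(X)+t; p=K@c; return p[:2]/p[2],c[2]
ims=[viewer.grab_frame("side")[0].astype(float) for _ in range(6)]
p=np.mean(ims,0).astype(np.uint8)
for s in (-.0985,.0985):
    u,z=pj([.581,-.181+s,.128]);print(u,z,K[0][0]/z, pj([.601,-.181+s,.128])[0]-u,pj([.581,-.181+s,.148])[0]-u)
u,_=pj([.581,-.281,.135]);x,y=map(int,u)
w=p[y-30:y+30,x-40:x+40]
cv2.imwrite("pics/z1.png",cv2.resize(w,None,fx=10,fy=10,interpolation=cv2.INTER_CUBIC)[:,:,::-1]);print(x,y, -R.T@t)
```

```text
[393.49720874 271.90682928] 0.6640198347220637 619.1649606773881 [ 9.18282498 -4.2731429 ] [ 1.35395454 -9.70765553]
[326.0163072  214.84521245] 0.8065522231531247 509.74729602429903 [ 8.38675374 -2.84439616] [ 0.28524976 -8.67001584]
394 269 [ 0.19569363 -0.64038297  0.56815264]
```

View pics/z1.png

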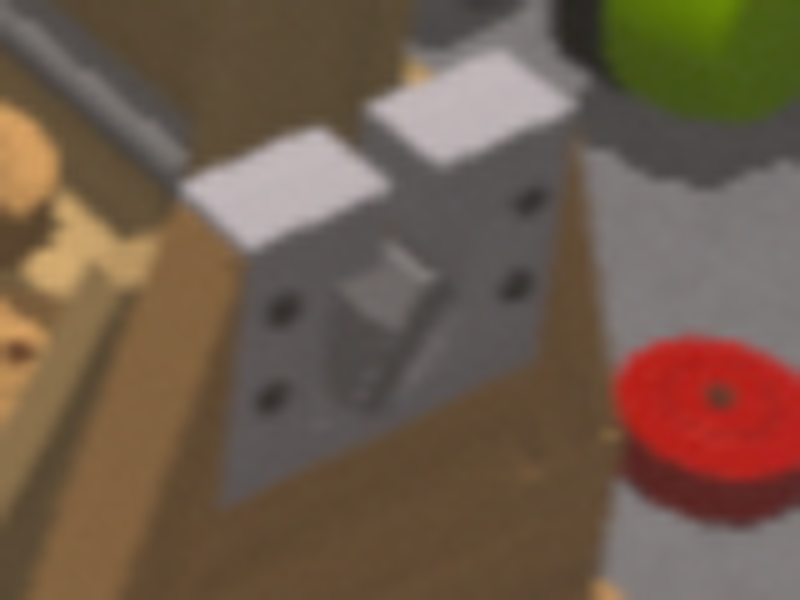

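Run:
```python
from bench import env, viewer
import cv2,numpy as np
m=viewer.camera_model("side");K,R,t=m["camera_matrix"],np.array(m["R"]),np.array(m["t"])
ims=[viewer.grab_frame("side")[0].astype(np.float32) for _ in range(4)]
p=np.mean(ims,0)
# rectified x,z plane y=-.2805, 80x60mm, 8px/mm
S=8
gx,gz=np.meshgrid(.581+(np.arange(70*S)/S-35)/1e3,.131-(np.arange(64*S)/S-32)/1e3)
X=np.stack([gx,np.full_like(gx,-.2805),gz],-1)@R.T+t
u=X@np.array(K).T;u=(u[...,:2]/u[...,2:]).astype(np.float32)
w=cv2.remap(p,u[...,0],u[...,1],cv2.INTER_CUBIC)
g=w.mean(2);g=np.clip((g-40)/(150-40),0,1)**.8*255
g=g.astype(np.uint8)
for mm in range(0,70,10): cv2.line(g,(mm*S,0),(mm*S,6),255,1)
cv2.imwrite("pics/z2.png",g)
```

```text
(no output)
```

View pics/z2.png

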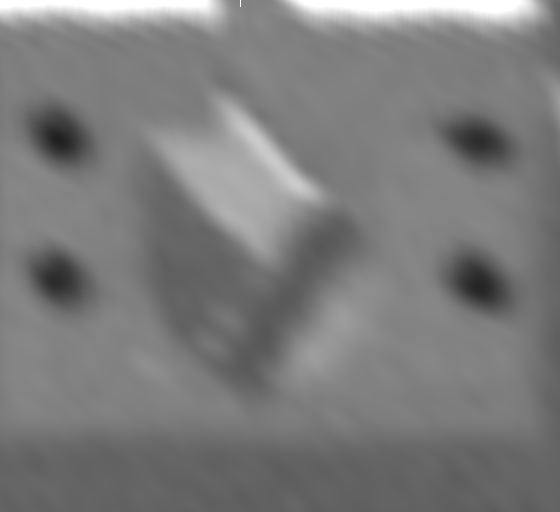

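Call:
drive_tool(
  deltas=[
    {"delta_pos": [0,1,0],"turn": 0,"fingers": -1},
    {"delta_pos": [0,1,0],"turn": 0,"fingers": -1},
    {"delta_pos": [0,1,0],"turn": 0,"fingers": -1},
    {"delta_pos": [0,1,0],"turn": 0,"fingers": -1},
    {"delta_pos": [0,1,0],"turn": 0,"fingers": -1},
    {"delta_pos": [0,1,0],"turn": 0,"fingers": -1},
  ],
)

```text
clock: 6.7
tcp_pos: [1.0707, 0.0328, 0.3336]
tcp_rot: [0.12, 0.688, 0.704, 0.126]
contact_force: [-0.8, -0.3, 0.1]
width: 0.0929
```

```bash
cat > h.py <<'E'
from bench import env, viewer, finder
import cv2,numpy as np
from scipy.spatial.transform import Rotation as Ro
def st(pr=True):
    s=env.get_state();M=Ro.from_quat(np.roll(s["tcp_rot"],-1)).as_matrix()
    if pr: print("t",s["clock"],"q",s["q"].round(3),"tcp",s["tcp_pos"].round(4),"w",round(s["width"],4),"F",s["contact_force"].round(1),"T",s["ft_torque"].round(2),
      "\n tilt",round(np.arctan2(M[0,2],-M[2,2]),3),"roll",round(np.arcsin(M[1,2]),3),"yawY",round(np.arctan2(M[1,1],M[0,1]),3), "yawX-90", round(np.arctan2(-M[0,0],M[1,0]),3))
    return s,M
E
python3 - <<'E'
from h import *
st()
p=np.mean([viewer.grab_frame("side")[0].astype(np.float32) for _ in range(2)],0)
m=viewer.camera_model("side");K,R,t=m["camera_matrix"],np.array(m["R"]),np.array(m["t"])
S=8
gx,gz=np.meshgrid(.581+(np.arange(70*S)/S-35)/1e3,.131-(np.arange(64*S)/S-32)/1e3)
X=np.stack([gx,np.full_like(gx,-.2805),gz],-1)@R.T+t
u=X@np.array(K).T;u=(u[...,:2]/u[...,2:]).astype(np.float32)
g=cv2.GaussianBlur(cv2.remap(p,u[...,0],u[...,1],cv2.INTER_CUBIC).mean(2),(0,0),5)
# minimum of dark band and left/right steepest edges per row
for r in range(235,370,15):
    row=g[r,150:420];d=np.gradient(row)
    print(r,"min",150+row.argmin(),"dn",150+d.argmin(),"up",150+d.argmax(),round(row.min(),1))
E
```

```text
t 6.7 q [ 0.004  0.993  0.073  0.012  1.726 -0.016] tcp [1.0707 0.0328 0.3336] w 0.0929 F [-0.8 -0.3  0.1] T [-0.11  0.21  0.01] 
 tilt 0.349 roll 0.013 yawY 0.022 yawX-90 0.024
235 min 333 dn 291 up 228 71.7
250 min 317 dn 278 up 242 72.1
265 min 309 dn 287 up 328 72.8
280 min 297 dn 150 up 326 72.7
295 min 288 dn 150 up 317 70.9
310 min 269 dn 156 up 319 70.7
325 min 266 dn 245 up 291 70.0
340 min 262 dn 173 up 289 70.4
355 min 252 dn 234 up 289 70.3
```

Call:
drive_tool(
  deltas=[
    {"delta_pos": [0,0.7,-0.7],"turn": 0,"fingers": -1},
    {"delta_pos": [0,0.7,-0.7],"turn": 0,"fingers": -1},
    {"delta_pos": [0,0.7,-0.7],"turn": 0,"fingers": -1},
    {"delta_pos": [0,1,0],"turn": 0,"fingers": -1},
    {"delta_pos": [0,1,0],"turn": 0,"fingers": -1},
  ],
)

```text
clock: 7.3
tcp_pos: [1.0669, 0.0313, 0.416]
tcp_rot: [0.16, 0.68, 0.696, 0.168]
contact_force: [1.3, 0.3, -1.2]
width: 0.0931
```

Run:
```python
from h import *
st()
print(viewer.camera_model("wrist")["mount"])
for l in ("bin_handle","slot_left","slot_right","bin_pin_left","bin_pin_right"):
  for c in ("top","side"):
    viewer.grab_frame(c)
    r=finder.tip_of(c,l)
    if r: print(c,l,np.round(r[0]["point"],4),round(r[0]["confidence"],2))
# handle/upright tops from top-depth
p,d=viewer.grab_frame("top");m=viewer.camera_model("top");K,R,t=map(np.array,(m["camera_matrix"],m["R"],m["t"]))
v,u=np.nonzero(d>0);c=(np.linalg.inv(K)@np.stack([u,v,np.ones_like(u)]))*d[v,u]
W=(R.T@(c-t[:,None])).T
k=(W[:,2]>.19)&(W[:,2]<.22)&(abs(W[:,0]-.58)<.06)&(abs(W[:,1]+.18)<.1)
w=W[k];print(k.sum(),w.mean(0),w.min(0),w.max(0))
for a,b in((-.27,-.245),(-.235,-.13),(-.12,-.09)):
    q=w[(w[:,1]>a)&(w[:,1]<b)]
    if len(q):print(a,len(q),q.mean(0).round(4),q[:,0].min(),q[:,0].max())
```

```text
t 7.3 q [ 1.000e-03  9.210e-01  7.300e-02  1.600e-02  1.679e+00 -1.600e-02] tcp [1.0669 0.0313 0.416 ] w 0.0931 F [ 1.3  0.3 -1.2] T [-0.08  0.34  0.01] 
 tilt 0.469 roll 0.016 yawY 0.021 yawX-90 0.024
[[-1.25367789e-03 -9.64469231e-01 -2.64192225e-01  7.37204020e-02]
 [ 9.99999211e-01 -1.22964854e-03 -2.56323669e-04  7.54268734e-04]
 [-7.76472909e-05 -2.64192337e-01  9.64470011e-01 -1.65223173e-01]
 [ 0.00000000e+00  0.00000000e+00  0.00000000e+00  1.00000000e+00]]
top bin_handle [ 0.581  -0.1807  0.1885] 0.75
side bin_handle [ 0.5798 -0.1819  0.1847] 0.63
top slot_left [ 0.5797 -0.091   0.1285] 0.82
side slot_left [ 0.5838 -0.0935  0.1312] 0.63
top slot_right [ 0.5822 -0.2739  0.1319] 0.88
side slot_right [ 0.5801 -0.2711  0.1292] 0.7
top bin_pin_left [ 0.5827 -0.0952  0.1298] 0.95
side bin_pin_left [ 0.5797 -0.0962  0.1295] 0.72
top bin_pin_right [ 0.5792 -0.2672  0.1258] 0.7
side bin_pin_right [ 0.5795 -0.274   0.1331] 0.55
842 [ 0.57964104 -0.18321852  0.20323674] [ 0.55998388 -0.25681108  0.19002387] [ 0.59931512 -0.10632778  0.2088354 ]
-0.27 173 [ 0.5792 -0.2505  0.2031] 0.5599838790398488 0.5987239495839427
-0.235 428 [ 0.5796 -0.1828  0.203 ] 0.5739010143256973 0.5853550423771222
-0.12 158 [ 0.5802 -0.1114  0.2041] 0.5607579901224078 0.5993151196250829
```

Call:
drive_tool(
  deltas=[
    {"delta_pos": [0,1,0],"turn": 0.3,"fingers": -1},
    {"delta_pos": [0,1,0],"turn": 0,"fingers": -1},
    {"delta_pos": [0,0,-0.3],"turn": 0,"fingers": -1},
  ],
)

```text
clock: 8.65
tcp_pos: [1.0774, 0.0298, 0.4257]
tcp_rot: [0.173, 0.687, 0.681, 0.187]
contact_force: [0.6, -0.4, -0.5]
width: 0.0933
```

```bash
cat >> h.py <<'E'
def to(P,s=None,M=None):
    if s is None: s,M=st(False)
    d=M.T@(np.array(P)-s["tcp_pos"])/.04; print("to",P,"tool units",d.round(2)); return d
E
python3 - <<'E'
from h import *
s,M=st(); a=.5; n=np.array([np.sin(a),0,-np.cos(a)])
Gp=np.array([.57,-.182,.1845]);T=Gp+.019*n
to((T-.12*n).round(4)); to(T.round(4))
E
```

```text
t 8.65 q [-1.000e-03  9.170e-01  7.500e-02  1.800e-02  1.635e+00  1.300e-02] tcp [1.0774 0.0298 0.4257] w 0.0933 F [ 0.6 -0.4 -0.5] T [-0.1   0.37  0.01] 
 tilt 0.515 roll 0.017 yawY -0.015 yawX-90 -0.003
to [ 0.5216 -0.182   0.2731] tool units [ -5.42 -13.9   -3.62]
to [ 0.5791 -0.182   0.1678] tool units [ -5.47 -13.95  -0.62]
```

Call:
drive_tool(
  deltas=[
    {"delta_pos": [-0.4,-1,-0.5],"turn": 0,"fingers": -1},
    {"delta_pos": [-0.4,-1,-0.5],"turn": 0,"fingers": -1},
    {"delta_pos": [-0.4,-1,-0.5],"turn": 0,"fingers": -1},
    {"delta_pos": [-0.4,-1,-0.5],"turn": 0,"fingers": -1},
    {"delta_pos": [-0.4,-1,-0.5],"turn": 0,"fingers": -1},
    {"delta_pos": [-0.4,-1,-0.3],"turn": 0,"fingers": -1},
    {"delta_pos": [-0.4,-1,-0.2],"turn": 0,"fingers": -1},
    {"delta_pos": [-0.4,-1,-0.2],"turn": 0,"fingers": -1},
    {"delta_pos": [-0.4,-1,-0.2],"turn": 0,"fingers": -1},
    {"delta_pos": [-0.4,-1,-0.2],"turn": 0,"fingers": -1},
    {"delta_pos": [-0.4,-1,0],"turn": 0,"fingers": -1},
    {"delta_pos": [-0.4,-1,0],"turn": 0,"fingers": -1},
  ],
)

```text
clock: 9.85
tcp_pos: [0.6537, -0.1362, 0.3307]
tcp_rot: [0.179, 0.681, 0.684, 0.19]
contact_force: [0.3, -0.8, -0.5]
width: 0.093
```

Run:
```python
from h import *
s,M=st(); a=.5; n=np.array([np.sin(a),0,-np.cos(a)])
Gp=np.array([.57,-.182,.1845]);T=Gp+.019*n
to((T-.12*n).round(4)); to(T.round(4))
```

```text
t 9.85 q [-0.324 -0.232  1.661  0.189  1.216 -0.349] tcp [ 0.6537 -0.1362  0.3307] w 0.093 F [ 0.3 -0.8 -0.5] T [-0.08  0.3   0.03] 
 tilt 0.529 roll 0.016 yawY 0.0 yawX-90 0.008
to [ 0.5216 -0.182   0.2731] tool units [-1.14 -3.58 -0.44]
to [ 0.5791 -0.182   0.1678] tool units [-1.19 -3.67  2.56]
```

Call:
drive_tool(
  deltas=[
    {"delta_pos": [-0.3,-0.9,-0.2],"turn": 0.1,"fingers": -1},
    {"delta_pos": [-0.3,-0.9,-0.1],"turn": 0,"fingers": -1},
    {"delta_pos": [-0.3,-0.9,-0.1],"turn": 0,"fingers": -1},
    {"delta_pos": [-0.3,-0.9,0],"turn": 0,"fingers": -1},
    {"delta_pos": [0,0,0],"turn": 0,"fingers": -1},
  ],
)

```text
clock: 10.35
tcp_pos: [0.5108, -0.1846, 0.2715]
tcp_rot: [0.181, 0.683, 0.681, 0.191]
contact_force: [0.9, 0.0, 0.5]
width: 0.093
```

Run:
```python
from h import *
s,M=st(); n=M[:,2]
Gp=np.array([.57,-.182,.1845]);T=Gp+.019*n
to(T.round(4))
```

```text
t 10.35 q [-0.549 -0.505  1.958  0.296  1.243 -0.579] tcp [ 0.5108 -0.1846  0.2715] w 0.093 F [0.9 0.  0.5] T [-0.06  0.26 -0.03] 
 tilt 0.533 roll 0.013 yawY -0.007 yawX-90 0.002
to [ 0.5796 -0.1817  0.1681] tool units [0.03 0.17 3.1 ]
```

Descend, then half close.

Call:
drive_tool(
  deltas=[
    {"delta_pos": [0,0.17,0.7],"turn": 0,"fingers": -1},
    {"delta_pos": [0,0,0.8],"turn": 0,"fingers": -1},
    {"delta_pos": [0,0,0.8],"turn": 0,"fingers": -1},
    {"delta_pos": [0,0,0.6],"turn": 0,"fingers": -1},
    {"delta_pos": [0,0,0.2],"turn": 0,"fingers": -0.3},
    {"delta_pos": [0,0,0],"turn": 0,"fingers": 0},
  ],
  force=10,
)

```text
clock: 10.95
tcp_pos: [0.5827, -0.1832, 0.1749]
tcp_rot: [0.187, 0.681, 0.682, 0.192]
contact_force: [0.4, -0.6, 0.4]
width: 0.0814
```

Run:
```python
from h import *
s,M=st(); n=M[:,2]; a=.53
G=np.array([.5805-.06*np.sin(a),-.182,.128+.06*np.cos(a)]);T=G+.019*n
to(T.round(4))
p,_=viewer.grab_frame("side");cv2.imwrite("pics/g1.png",cv2.resize(p[120:330,250:500],None,fx=3,fy=2.8,interpolation=cv2.INTER_CUBIC)[:,:,::-1])
```

```text
t 10.95 q [-0.465 -0.322  1.988  0.288  1.003 -0.564] tcp [ 0.5827 -0.1832  0.1749] w 0.0814 F [ 0.4 -0.6  0.4] T [-0.12  0.36 -0.02] 
 tilt 0.543 roll 0.008 yawY -0.0 yawX-90 0.004
to [ 0.56   -0.1818  0.1635] tool units [ 0.04 -0.63 -0.05]
```

View pics/g1.png

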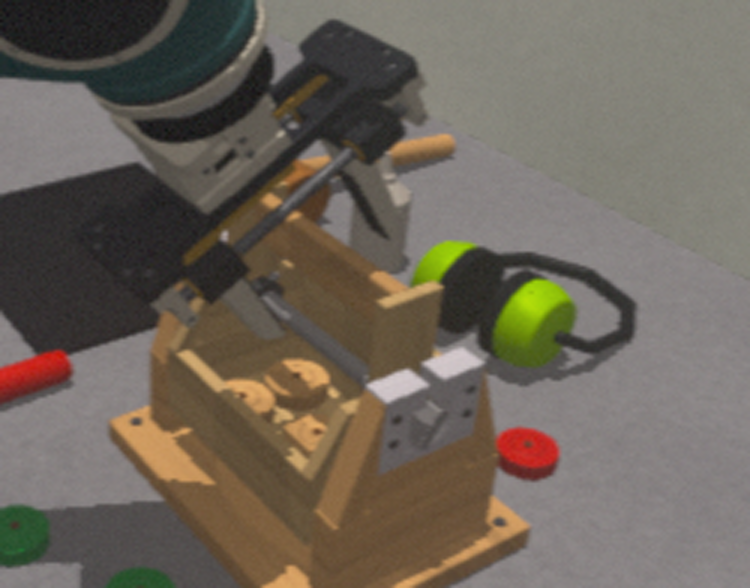

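Call:
drive_tool(
  deltas=[
    {"delta_pos": [0,-0.1,0],"turn": 0,"fingers": 0},
    {"delta_pos": [0,-0.15,0],"turn": 0,"fingers": 0},
    {"delta_pos": [0,-0.15,0],"turn": 0,"fingers": 0},
    {"delta_pos": [0,-0.1,0],"turn": 0,"fingers": 0.1},
    {"delta_pos": [0,-0.1,0],"turn": 0,"fingers": 0.2},
  ],
  force=10,
)

```text
clock: 11.5
tcp_pos: [0.561, -0.1842, 0.1683]
tcp_rot: [0.191, 0.68, 0.681, 0.194]
contact_force: [1.5, -0.0, 0.7]
width: 0.0391
```

Run:
```python
from h import *
s,M=st(); n=M[:,2]; a=.545
G=np.array([.5805-.06*np.sin(a),-.182,.128+.06*np.cos(a)]);T=G+.019*n
to(T.round(4))
```

```text
t 11.5 q [-0.489 -0.372  2.038  0.301  1.002 -0.594] tcp [ 0.561  -0.1842  0.1683] w 0.0391 F [ 1.5 -0.   0.7] T [-0.05  0.09  0.01] 
 tilt 0.551 roll 0.005 yawY 0.001 yawX-90 0.003
to [ 0.5593 -0.1819  0.1631] tool units [ 0.06 -0.1   0.09]
```

Call:
drive_tool(
  deltas=[
    {"delta_pos": [0.05,-0.1,0.1],"turn": 0,"fingers": 0.4},
    {"delta_pos": [0,0,0],"turn": 0,"fingers": 0.6},
    {"delta_pos": [0,0,0],"turn": 0,"fingers": 1},
    {"delta_pos": [0,0,0],"turn": 0,"fingers": 1},
  ],
  force=10,
)

```text
clock: 11.9
tcp_pos: [0.5589, -0.1821, 0.1623]
tcp_rot: [0.191, 0.68, 0.681, 0.194]
contact_force: [0.7, -0.5, -4.6]
width: 0.0125
```

```bash
cat >> h.py <<'E'
def rect(name,n=3):
    p=np.mean([viewer.grab_frame("side")[0].astype(np.float32) for _ in range(n)],0)
    m=viewer.camera_model("side");K,R,t=m["camera_matrix"],np.array(m["R"]),np.array(m["t"])
    S=8
    gx,gz=np.meshgrid(.581+(np.arange(70*S)/S-35)/1e3,.137-(np.arange(70*S)/S-35)/1e3)
    X=np.stack([gx,np.full_like(gx,-.2815),gz],-1)@R.T+t
    u=X@np.array(K).T;u=(u[...,:2]/u[...,2:]).astype(np.float32)
    w=cv2.remap(p,u[...,0],u[...,1],cv2.INTER_CUBIC)
    g=np.clip((w.mean(2)-40)/110,0,1)**.8*255
    cv2.imwrite(name,g.astype(np.uint8))
E
python3 - <<'E'
from h import *
st(); rect("pics/z3.png")
E
```

```text
t 11.9 q [-0.487 -0.376  2.05   0.302  0.992 -0.594] tcp [ 0.5589 -0.1821  0.1623] w 0.0125 F [ 0.7 -0.5 -4.6] T [-0.15  0.84 -0.03] 
 tilt 0.551 roll 0.004 yawY 0.001 yawX-90 0.003
```

View pics/z3.png

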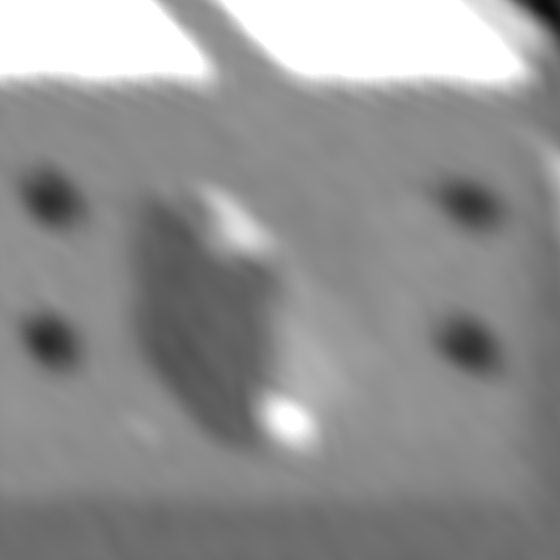

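Call:
drive_tool(
  deltas=[
    {"delta_pos": [0,0,0],"turn": 0,"fingers": 1},
    {"delta_pos": [0,0.02,-0.035],"turn": 0,"fingers": 1},
    {"delta_pos": [0,0.02,-0.035],"turn": 0,"fingers": 1},
  ],
  force=45,
)

```text
clock: 12.35
tcp_pos: [0.5579, -0.1817, 0.1631]
tcp_rot: [0.189, 0.68, 0.682, 0.193]
contact_force: [-0.5, 0.4, -4.9]
width: 0.0114
```

Run:
```python
from h import *
st()
```

```text
t 12.35 q [-0.487 -0.376  2.048  0.3    1.    -0.592] tcp [ 0.5579 -0.1817  0.1631] w 0.0114 F [-0.5  0.4 -4.9] T [-0.09  1.1   0.02] 
 tilt 0.547 roll 0.006 yawY 0.0 yawX-90 0.003
```

Call:
drive_tool(
  deltas=[
    {"delta_pos": [0,0.04,-0.04],"turn": 0,"fingers": 1},
    {"delta_pos": [0,0.04,-0.04],"turn": 0,"fingers": 1},
  ],
)

```text
clock: 12.55
tcp_pos: [0.558, -0.1815, 0.1652]
tcp_rot: [0.187, 0.681, 0.682, 0.192]
contact_force: [12.8, -6.1, -28.4]
width: 0.012
```

Run:
```python
from h import *
st()
```

```text
t 12.55 q [-0.486 -0.375  2.043  0.297  1.007 -0.588] tcp [ 0.558  -0.1815  0.1652] w 0.012 F [ 12.8  -6.1 -28.4] T [-0.93  1.27 -0.56] 
 tilt 0.542 roll 0.007 yawY -0.0 yawX-90 0.003
```

Call:
drive_tool(
  deltas=[
    {"delta_pos": [0,0.04,-0.04],"turn": 0,"fingers": 1},
    {"delta_pos": [0,0.04,-0.04],"turn": 0,"fingers": 1},
  ],
)

```text
clock: 12.75
tcp_pos: [0.558, -0.1815, 0.1651]
tcp_rot: [0.185, 0.681, 0.682, 0.19]
contact_force: [12.6, -4.8, -22.4]
width: 0.0116
```

Run:
```python
from h import *
st()
```

```text
t 12.75 q [-0.485 -0.372  2.039  0.293  1.013 -0.584] tcp [ 0.558  -0.1815  0.1651] w 0.0116 F [ 12.6  -4.8 -22.4] T [-0.94  0.61 -0.45] 
 tilt 0.537 roll 0.008 yawY -0.001 yawX-90 0.003
```

Call:
drive_tool(
  deltas=[
    {"delta_pos": [0,0.0,0.05],"turn": 0,"fingers": 1},
    {"delta_pos": [0,0.04,0.02],"turn": 0,"fingers": 1},
  ],
)

```text
clock: 12.95
tcp_pos: [0.5606, -0.1814, 0.1626]
tcp_rot: [0.184, 0.682, 0.682, 0.19]
contact_force: [0.0, -0.2, -6.3]
width: 0.0118
```

Run:
```python
from h import *
st()
```

```text
t 12.95 q [-0.482 -0.363  2.037  0.292  1.008 -0.582] tcp [ 0.5606 -0.1814  0.1626] w 0.0118 F [ 0.  -0.2 -6.3] T [-0.09  1.05  0.  ] 
 tilt 0.535 roll 0.008 yawY -0.002 yawX-90 0.003
```

Call:
drive_tool(
  deltas=[
    {"delta_pos": [0,0.03,-0.05],"turn": 0,"fingers": 1},
    {"delta_pos": [0,0.03,-0.05],"turn": 0,"fingers": 1},
  ],
)

```text
clock: 13.15
tcp_pos: [0.5605, -0.1809, 0.1668]
tcp_rot: [0.183, 0.682, 0.682, 0.19]
contact_force: [8.3, 5.6, -18.4]
width: 0.0119
```

Run:
```python
from h import *
st()
```

```text
t 13.15 q [-0.482 -0.365  2.031  0.291  1.017 -0.579] tcp [ 0.5605 -0.1809  0.1668] w 0.0119 F [  8.3   5.6 -18.4] T [0.01 0.99 0.34] 
 tilt 0.534 roll 0.009 yawY -0.002 yawX-90 0.004
```

Call:
drive_tool(
  deltas=[
    {"delta_pos": [0,0.03,-0.05],"turn": 0,"fingers": 1},
  ],
)

```text
clock: 13.25
tcp_pos: [0.5603, -0.1803, 0.1679]
tcp_rot: [0.182, 0.682, 0.683, 0.19]
contact_force: [17.8, 1.8, -27.2]
width: 0.0118
```

Run:
```python
from h import *
st()
```

```text
t 13.25 q [-0.481 -0.366  2.029  0.291  1.021 -0.577] tcp [ 0.5603 -0.1803  0.1679] w 0.0118 F [ 17.8   1.8 -27.2] T [-0.41 -0.01  0.16] 
 tilt 0.532 roll 0.011 yawY -0.002 yawX-90 0.004
```

Call:
drive_tool(
  deltas=[
    {"delta_pos": [0,0.02,0.05],"turn": 0,"fingers": 1},
    {"delta_pos": [0,0.02,0.02],"turn": 0,"fingers": 1},
  ],
)

```text
clock: 13.45
tcp_pos: [0.5632, -0.1801, 0.1666]
tcp_rot: [0.182, 0.682, 0.683, 0.19]
contact_force: [-5.9, 1.8, -4.5]
width: 0.0116
```

Run:
```python
from h import *
st()
```

```text
t 13.45 q [-0.478 -0.359  2.026  0.29   1.016 -0.575] tcp [ 0.5632 -0.1801  0.1666] w 0.0116 F [-5.9  1.8 -4.5] T [ 0.1   1.91 -0.05] 
 tilt 0.532 roll 0.011 yawY -0.001 yawX-90 0.005
```

Call:
drive_tool(
  deltas=[
    {"delta_pos": [0,0.03,-0.05],"turn": 0,"fingers": 1},
    {"delta_pos": [0,0.03,-0.05],"turn": 0,"fingers": 1},
  ],
)

```text
clock: 13.65
tcp_pos: [0.5628, -0.1801, 0.1712]
tcp_rot: [0.182, 0.682, 0.683, 0.189]
contact_force: [-1.4, 0.9, -7.5]
width: 0.0118
```

Run:
```python
from h import *
st()
```

```text
t 13.65 q [-0.478 -0.361  2.02   0.288  1.026 -0.572] tcp [ 0.5628 -0.1801  0.1712] w 0.0118 F [-1.4  0.9 -7.5] T [-0.01  1.4  -0.  ] 
 tilt 0.531 roll 0.011 yawY -0.001 yawX-90 0.005
```

Call:
drive_tool(
  deltas=[
    {"delta_pos": [0,0.03,-0.05],"turn": 0,"fingers": 1},
    {"delta_pos": [0,0.03,-0.05],"turn": 0,"fingers": 1},
  ],
)

```text
clock: 13.85
tcp_pos: [0.5628, -0.1803, 0.1768]
tcp_rot: [0.182, 0.682, 0.683, 0.189]
contact_force: [-2.8, -0.0, -7.1]
width: 0.0117
```

Run:
```python
from h import *
st()
```

```text
t 13.85 q [-0.478 -0.364  2.013  0.286  1.035 -0.569] tcp [ 0.5628 -0.1803  0.1768] w 0.0117 F [-2.8 -0.  -7.1] T [-0.08  1.63 -0.04] 
 tilt 0.531 roll 0.011 yawY -0.001 yawX-90 0.005
```

Call:
drive_tool(
  deltas=[
    {"delta_pos": [0,0.03,-0.05],"turn": 0,"fingers": 1},
    {"delta_pos": [0,0.03,-0.05],"turn": 0,"fingers": 1},
  ],
)

```text
clock: 14.05
tcp_pos: [0.5628, -0.1804, 0.1822]
tcp_rot: [0.182, 0.682, 0.683, 0.189]
contact_force: [-2.0, -0.6, -7.3]
width: 0.012
```

Run:
```python
from h import *
st()
```

```text
t 14.05 q [-0.478 -0.367  2.007  0.285  1.044 -0.566] tcp [ 0.5628 -0.1804  0.1822] w 0.012 F [-2.  -0.6 -7.3] T [-0.06  1.56 -0.04] 
 tilt 0.531 roll 0.011 yawY -0.001 yawX-90 0.004
```

Call:
drive_tool(
  deltas=[
    {"delta_pos": [0,0.03,-0.05],"turn": 0,"fingers": 1},
    {"delta_pos": [0,0.03,-0.05],"turn": 0,"fingers": 1},
    {"delta_pos": [0,0.03,-0.05],"turn": 0,"fingers": 1},
    {"delta_pos": [0,0.03,-0.05],"turn": 0,"fingers": 1},
  ],
)

```text
clock: 14.45
tcp_pos: [0.5631, -0.1806, 0.1928]
tcp_rot: [0.182, 0.682, 0.683, 0.19]
contact_force: [-1.1, -0.2, -6.9]
width: 0.0117
```

Call:
drive_tool(
  deltas=[
    {"delta_pos": [0,0.03,-0.05],"turn": 0,"fingers": 1},
    {"delta_pos": [0,0.03,-0.05],"turn": 0,"fingers": 1},
    {"delta_pos": [0,0.03,-0.05],"turn": 0,"fingers": 1},
    {"delta_pos": [0,0.03,-0.05],"turn": 0,"fingers": 1},
  ],
)

```text
clock: 14.85
tcp_pos: [0.5633, -0.1807, 0.2032]
tcp_rot: [0.183, 0.682, 0.683, 0.19]
contact_force: [-0.8, 0.5, -7.0]
width: 0.0118
```

Call:
drive_tool(
  deltas=[
    {"delta_pos": [0,0.04,-0.07],"turn": 0,"fingers": 1},
    {"delta_pos": [0,0.04,-0.07],"turn": 0,"fingers": 1},
    {"delta_pos": [0,0.04,-0.07],"turn": 0,"fingers": 1},
    {"delta_pos": [0,0.06,-0.1],"turn": 0,"fingers": 1},
    {"delta_pos": [0,0.06,-0.1],"turn": 0,"fingers": 1},
  ],
)

```text
clock: 15.35
tcp_pos: [0.5637, -0.1809, 0.2244]
tcp_rot: [0.183, 0.681, 0.683, 0.19]
contact_force: [0.6, -0.9, -5.2]
width: 0.0119
```

Run:
```python
from h import *
s,M=st(); print(M)
p,_=viewer.grab_frame("side");cv2.imwrite("pics/g2.png",cv2.resize(p[60:330,180:500],None,fx=2.2,fy=2.2,interpolation=cv2.INTER_CUBIC)[:,:,::-1])
```

```text
t 15.35 q [-0.479 -0.384  1.951  0.275  1.111 -0.545] tcp [ 0.5637 -0.1809  0.2244] w 0.0119 F [ 0.6 -0.9 -5.2] T [-0.12  1.07  0.01] 
 tilt 0.534 roll 0.01 yawY -0.001 yawX-90 0.004
[[-4.30586982e-03  8.60672476e-01  5.09140795e-01]
 [ 9.99949865e-01 -8.97026364e-04  9.97307600e-03]
 [ 9.04026473e-03  5.09158212e-01 -8.60625463e-01]]
```

View pics/g2.png

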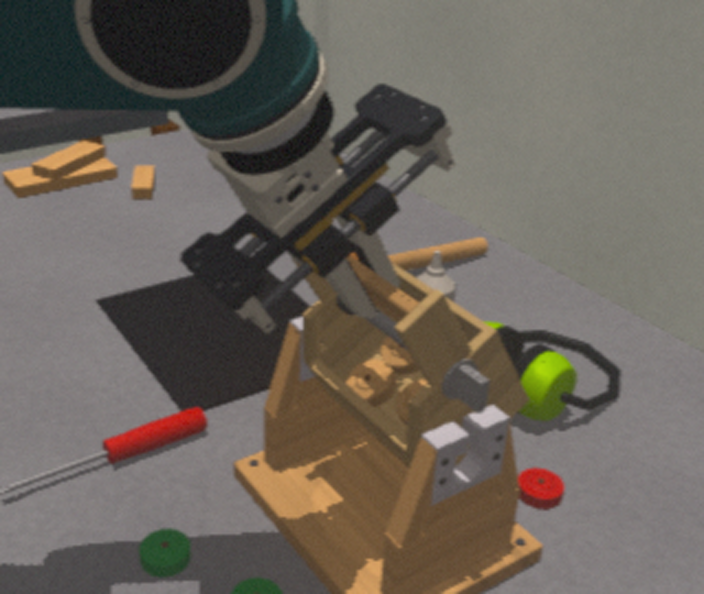

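Call:
drive_tool(
  deltas=[
    {"delta_pos": [0,0.13,-0.22],"turn": 0,"fingers": 1},
    {"delta_pos": [0,0.19,-0.33],"turn": 0,"fingers": 1},
    {"delta_pos": [0,0.19,-0.33],"turn": 0,"fingers": 1},
    {"delta_pos": [0,0.19,-0.33],"turn": 0,"fingers": 1},
    {"delta_pos": [0,0.19,-0.33],"turn": 0,"fingers": 1},
    {"delta_pos": [0,0.19,-0.33],"turn": 0,"fingers": 1},
    {"delta_pos": [0,0.19,-0.33],"turn": 0,"fingers": 1},
    {"delta_pos": [0.1,0.13,-0.22],"turn": 0,"fingers": 1},
  ],
)

```text
clock: 16.2
tcp_pos: [0.5624, -0.1782, 0.3483]
tcp_rot: [0.184, 0.681, 0.682, 0.19]
contact_force: [-0.6, -0.7, -5.8]
width: 0.0118
```

Call:
drive_tool(
  deltas=[
    {"delta_pos": [0.3,-0.1,-0.1],"turn": 0,"fingers": 1},
    {"delta_pos": [0.4,-0.2,-0.12],"turn": 0,"fingers": 1},
    {"delta_pos": [0.4,-0.35,-0.2],"turn": 0,"fingers": 1},
    {"delta_pos": [0.4,-0.35,-0.2],"turn": 0,"fingers": 1},
    {"delta_pos": [0.4,-0.35,-0.2],"turn": 0,"fingers": 1},
    {"delta_pos": [0.4,-0.35,-0.2],"turn": 0,"fingers": 1},
    {"delta_pos": [0.4,-0.35,-0.2],"turn": 0,"fingers": 1},
    {"delta_pos": [0.4,-0.35,-0.2],"turn": 0,"fingers": 1},
    {"delta_pos": [0.4,-0.35,-0.2],"turn": 0,"fingers": 1},
    {"delta_pos": [0.4,-0.35,-0.2],"turn": 0,"fingers": 1},
    {"delta_pos": [0.4,-0.35,-0.2],"turn": 0,"fingers": 1},
  ],
)

```text
clock: 17.3
tcp_pos: [0.413, 0.0039, 0.3476]
tcp_rot: [0.173, 0.685, 0.684, 0.183]
contact_force: [-0.2, 0.6, -6.5]
width: 0.0118
```

Run:
```python
from h import *
s,M=st()
```

```text
t 17.3 q [-0.097 -0.83   2.005  0.061  1.461 -0.087] tcp [0.413  0.0039 0.3476] w 0.0118 F [-0.2  0.6 -6.5] T [-0.09  1.03 -0.  ] 
 tilt 0.509 roll 0.014 yawY -0.005 yawX-90 0.003
```

Call:
drive_tool(
  deltas=[
    {"delta_pos": [0,-0.4,-0.22],"turn": 0,"fingers": 1},
    {"delta_pos": [0,-0.4,-0.22],"turn": 0,"fingers": 1},
    {"delta_pos": [0,-0.4,-0.22],"turn": 0,"fingers": 1},
    {"delta_pos": [0,-0.4,-0.22],"turn": 0,"fingers": 1},
  ],
)

```text
clock: 17.7
tcp_pos: [0.393, 0.006, 0.3643]
tcp_rot: [0.155, 0.687, 0.69, 0.167]
contact_force: [-0.3, 0.1, -5.8]
width: 0.0119
```

Run:
```python
from h import *
s,M=st()
```

```text
t 17.7 q [-0.095 -0.83   1.966  0.058  1.549 -0.086] tcp [0.393  0.006  0.3643] w 0.0119 F [-0.3  0.1 -5.8] T [-0.1   0.97 -0.04] 
 tilt 0.459 roll 0.017 yawY -0.001 yawX-90 0.007
```

Call:
drive_tool(
  deltas=[
    {"delta_pos": [0,-0.8,0],"turn": 0,"fingers": 1},
    {"delta_pos": [0,-0.8,0],"turn": 0,"fingers": 1},
    {"delta_pos": [0,-0.8,0],"turn": 0,"fingers": 1},
    {"delta_pos": [0,-0.8,0],"turn": 0,"fingers": 1},
  ],
)

```text
clock: 18.1
tcp_pos: [0.3736, 0.0054, 0.3395]
tcp_rot: [0.126, 0.694, 0.695, 0.136]
contact_force: [-0.7, -0.7, -5.2]
width: 0.0117
```

Run:
```python
from h import *
s,M=st()
```

```text
t 18.1 q [-0.094 -0.829  1.989  0.049  1.611 -0.084] tcp [0.3736 0.0054 0.3395] w 0.0117 F [-0.7 -0.7 -5.2] T [-0.09  0.8   0.02] 
 tilt 0.373 roll 0.015 yawY -0.002 yawX-90 0.004
```

Call:
drive_tool(
  deltas=[
    {"delta_pos": [0,-0.9,0],"turn": 0,"fingers": 1},
    {"delta_pos": [0,-0.9,0],"turn": 0,"fingers": 1},
    {"delta_pos": [0,-0.9,0],"turn": 0,"fingers": 1},
    {"delta_pos": [0,-0.9,0],"turn": 0,"fingers": 1},
    {"delta_pos": [0,-0.9,0],"turn": 0,"fingers": 1},
    {"delta_pos": [0,-0.9,0],"turn": 0,"fingers": 1},
    {"delta_pos": [0,-0.9,0],"turn": 0,"fingers": 1},
  ],
)

```text
clock: 18.8
tcp_pos: [0.3245, 0.0068, 0.3163]
tcp_rot: [0.064, 0.703, 0.705, 0.074]
contact_force: [-0.2, -0.5, -5.7]
width: 0.0119
```

Run:
```python
from h import *
s,M=st()
```

```text
t 18.8 q [-0.087 -0.829  2.003  0.032  1.774 -0.08 ] tcp [0.3245 0.0068 0.3163] w 0.0119 F [-0.2 -0.5 -5.7] T [-0.1   0.37 -0.  ] 
 tilt 0.196 roll 0.014 yawY 0.001 yawX-90 0.004
```

Call:
drive_tool(
  deltas=[
    {"delta_pos": [0,-1,0],"turn": 0,"fingers": 1},
    {"delta_pos": [0,-1,0],"turn": 0,"fingers": 1},
    {"delta_pos": [0,-1,0],"turn": 0,"fingers": 1},
    {"delta_pos": [0,-1,0],"turn": 0,"fingers": 1},
  ],
)

```text
clock: 19.2
tcp_pos: [0.2872, 0.0083, 0.3281]
tcp_rot: [0.026, 0.705, 0.708, 0.035]
contact_force: [0.1, 0.6, -5.4]
width: 0.012
```

Run:
```python
from h import *
s,M=st()
p,_=viewer.grab_frame("side");cv2.imwrite("pics/g3.png",p[:,:,::-1])
```

```text
t 19.2 q [-0.081 -0.829  1.976  0.021  1.909 -0.076] tcp [0.2872 0.0083 0.3281] w 0.012 F [ 0.1  0.6 -5.4] T [-0.14  0.16 -0.01] 
 tilt 0.087 roll 0.013 yawY 0.003 yawX-90 0.004
```

View pics/g3.png

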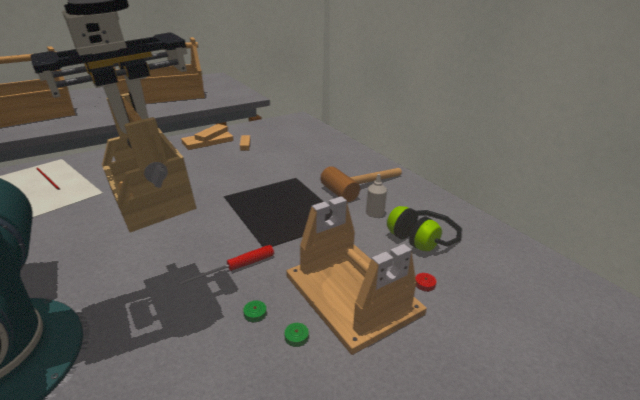

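Call:
drive_tool(
  deltas=[
    {"delta_pos": [0,-1,0],"turn": 0,"fingers": 1},
    {"delta_pos": [0,-1,0],"turn": 0,"fingers": 1},
    {"delta_pos": [0,-0.9,0],"turn": 0,"fingers": 1},
    {"delta_pos": [0,0,0],"turn": 0,"fingers": 1},
  ],
)

```text
clock: 19.65
tcp_pos: [0.2569, 0.0101, 0.3526]
tcp_rot: [0.002, 0.706, 0.708, 0.009]
contact_force: [0.6, 0.5, -6.3]
width: 0.0117
```

Run:
```python
from h import *
s,M=st()
for c in("top","side"):
  p,d=viewer.grab_frame(c)
  for l in ("bin","bin_middle","bin_handle","bin_pin_left","bin_pin_right","mat"):
    r=finder.tip_of(c,l)
    if r: print(c,l,np.round(r[0]["point"],4),round(r[0]["confidence"],2))
p,d=viewer.grab_frame("top");cv2.imwrite("pics/top2.png",p[:,:,::-1])
# mat outline from dark pixels in top, at z=.004
m=viewer.camera_model("top");K,R,t=map(np.array,(m["camera_matrix"],m["R"],m["t"]))
v,u=np.nonzero(p.max(2)<45)
r=(R.T@np.linalg.inv(K)@np.stack([u,v,np.ones_like(u)])).T;o=-R.T@t
W=o+r*((.004-o[2])/r[:,2:])
k=(abs(W[:,0]-.614)<.15)&(abs(W[:,1]-.161)<.17)
print("mat",cv2.minAreaRect((W[k][:,:2]*1000).astype(np.float32)),np.median(W[k],0))
```

```text
t 19.65 q [-0.074 -0.83   1.933  0.013  2.024 -0.072] tcp [0.2569 0.0101 0.3526] w 0.0117 F [ 0.6  0.5 -6.3] T [-0.13  0.01 -0.01] 
 tilt 0.015 roll 0.011 yawY 0.004 yawX-90 0.004
top mat [ 6.159e-01  1.608e-01 -4.000e-04] 0.98
side bin [0.2629 0.0091 0.3136] 0.79
side bin_middle [0.2506 0.0109 0.2737] 0.85
side bin_handle [0.2566 0.0093 0.3721] 0.87
side bin_pin_left [0.2574 0.0976 0.3129] 0.69
side bin_pin_right [ 0.257  -0.0832  0.3179] 0.75
side mat [6.171e-01 1.616e-01 1.000e-04] 0.67
mat ((611.6867065429688, 161.11724853515625), (255.7295684814453, 215.3717498779297), 88.40145874023438) [0.60905222 0.16028227 0.004     ]
```

Call:
drive_tool(
  deltas=[
    {"delta_pos": [0.1,0.3,0],"turn": 0,"fingers": 1},
    {"delta_pos": [0.25,0.55,0],"turn": 0,"fingers": 1},
    {"delta_pos": [0.25,0.6,0.1],"turn": 0,"fingers": 1},
    {"delta_pos": [0.25,0.6,0.1],"turn": 0,"fingers": 1},
    {"delta_pos": [0.25,0.6,0.2],"turn": 0,"fingers": 1},
    {"delta_pos": [0.25,0.6,0.2],"turn": 0,"fingers": 1},
    {"delta_pos": [0.25,0.6,0.2],"turn": 0,"fingers": 1},
    {"delta_pos": [0.25,0.6,0.2],"turn": 0,"fingers": 1},
    {"delta_pos": [0.25,0.6,0.2],"turn": 0,"fingers": 1},
    {"delta_pos": [0.25,0.6,0.2],"turn": 0,"fingers": 1},
    {"delta_pos": [0.25,0.6,0.2],"turn": 0,"fingers": 1},
  ],
)

```text
clock: 21.5
tcp_pos: [0.5216, 0.1233, 0.2886]
tcp_rot: [0.002, 0.706, 0.708, 0.01]
contact_force: [-0.6, -0.6, -4.5]
width: 0.0116
```

Run:
```python
from h import *
s,M=st()
to([.6225,.162,.18])
```

```text
t 21.5 q [ 0.181 -0.21   1.645  0.007  1.689  0.179] tcp [0.5216 0.1233 0.2886] w 0.0116 F [-0.6 -0.6 -4.5] T [-0.1   0.05 -0.04] 
 tilt 0.017 roll 0.01 yawY 0.003 yawX-90 0.003
to [0.6225, 0.162, 0.18] tool units [0.93 2.48 2.77]
```

Call:
drive_tool(
  deltas=[
    {"delta_pos": [0.2,0.5,0.4],"turn": 0,"fingers": 1},
    {"delta_pos": [0.2,0.5,0.4],"turn": 0,"fingers": 1},
    {"delta_pos": [0.2,0.5,0.4],"turn": 0,"fingers": 1},
    {"delta_pos": [0.2,0.5,0.4],"turn": 0,"fingers": 1},
    {"delta_pos": [0.13,0.3,0.4],"turn": 0,"fingers": 1},
    {"delta_pos": [0,0.18,0.4],"turn": 0,"fingers": 1},
    {"delta_pos": [0,0,0.2],"turn": 0,"fingers": 1},
    {"delta_pos": [0,0,0],"turn": 0,"fingers": 1},
  ],
)

```text
clock: 22.3
tcp_pos: [0.6303, 0.1684, 0.1717]
tcp_rot: [-0.001, 0.706, 0.709, 0.005]
contact_force: [0.5, 0.1, -5.3]
width: 0.0118
```

Run:
```python
from h import *
s,M=st()
to([.6225,.162,.135])
for c in("top","side"):
  p,d=viewer.grab_frame(c)
  for l in ("bin","bin_middle","bin_handle","bin_pin_left","bin_pin_right"):
    r=finder.tip_of(c,l)
    if r: print(c,l,np.round(r[0]["point"],4),round(r[0]["confidence"],2))
```

```text
t 22.3 q [0.219 0.077 1.559 0.007 1.497 0.214] tcp [0.6303 0.1684 0.1717] w 0.0118 F [ 0.5  0.1 -5.3] T [-0.07  0.09 -0.03] 
 tilt 0.007 roll 0.009 yawY 0.004 yawX-90 0.004
to [0.6225, 0.162, 0.135] tool units [-0.17 -0.2   0.91]
top bin [0.6344 0.1669 0.1352] 0.97
top bin_middle [0.625  0.1696 0.0969] 0.93
top bin_pin_right [0.6274 0.0847 0.1369] 0.9
side bin [0.6348 0.1678 0.1345] 0.57
side bin_middle [0.624  0.1706 0.0949] 0.59
side bin_handle [0.6307 0.167  0.1954] 0.96
side bin_pin_left [8.105e-01 2.520e-02 2.000e-04] 0.71
side bin_pin_right [0.6297 0.0786 0.141 ] 0.61
```

Call:
drive_tool(
  deltas=[
    {"delta_pos": [-0.17,-0.25,0.2],"turn": 0,"fingers": 1},
    {"delta_pos": [0,0,0.25],"turn": 0,"fingers": 1},
    {"delta_pos": [0,0,0.25],"turn": 0,"fingers": 1},
    {"delta_pos": [0,0,0.15],"turn": 0,"fingers": 1},
    {"delta_pos": [0,0,0.05],"turn": 0,"fingers": 1},
  ],
)

```text
clock: 23.4
tcp_pos: [0.6217, 0.1622, 0.1359]
tcp_rot: [0.0, 0.706, 0.709, 0.007]
contact_force: [-1.1, 0.3, -5.0]
width: 0.0118
```

Call:
drive_tool(
  deltas=[
    {"delta_pos": [0,0,0.05],"turn": 0,"fingers": 1},
    {"delta_pos": [0,0,0.04],"turn": 0,"fingers": 1},
  ],
)

```text
clock: 23.6
tcp_pos: [0.622, 0.1625, 0.1318]
tcp_rot: [0.0, 0.705, 0.709, 0.007]
contact_force: [0.1, 0.1, -5.0]
width: 0.0116
```

Run:
```python
from h import *
s,M=st()
```

```text
t 23.6 q [0.213 0.075 1.627 0.007 1.428 0.207] tcp [0.622  0.1625 0.1318] w 0.0116 F [ 0.1  0.1 -5. ] T [-0.03  0.07 -0.06] 
 tilt 0.01 roll 0.009 yawY 0.005 yawX-90 0.005
```

Call:
drive_tool(
  deltas=[
    {"delta_pos": [0,0,0.05],"turn": 0,"fingers": 1},
    {"delta_pos": [0,0,0.04],"turn": 0,"fingers": 1},
  ],
)

```text
clock: 23.8
tcp_pos: [0.6223, 0.1626, 0.1283]
tcp_rot: [0.0, 0.705, 0.709, 0.007]
contact_force: [-0.0, -0.4, -5.5]
width: 0.0119
```

Call:
drive_tool(
  deltas=[
    {"delta_pos": [0,0,0.04],"turn": 0,"fingers": 1},
  ],
)

```text
clock: 23.9
tcp_pos: [0.6224, 0.1627, 0.1268]
tcp_rot: [0.001, 0.705, 0.709, 0.007]
contact_force: [0.5, 0.8, -5.5]
width: 0.0117
```

Call:
drive_tool(
  deltas=[
    {"delta_pos": [0,0,0.04],"turn": 0,"fingers": 1},
  ],
)

```text
clock: 24.0
tcp_pos: [0.6226, 0.1627, 0.1253]
tcp_rot: [0.001, 0.705, 0.709, 0.008]
contact_force: [2.7, -4.7, 4.6]
width: 0.0116
```

Call:
drive_tool(
  deltas=[
    {"delta_pos": [0,0,0],"turn": 0,"fingers": 1},
    {"delta_pos": [0,0,0],"turn": 0,"fingers": 1},
  ],
  force=4,
)

```text
clock: 24.2
tcp_pos: [0.6226, 0.1626, 0.1254]
tcp_rot: [0.001, 0.705, 0.709, 0.008]
contact_force: [-0.6, 0.6, -5.3]
width: 0.0121
```

Call:
drive_tool(
  deltas=[
    {"delta_pos": [0,0,0],"turn": 0,"fingers": 0.6},
    {"delta_pos": [0,0,0],"turn": 0,"fingers": 0.3},
    {"delta_pos": [0,0,0],"turn": 0,"fingers": 0},
    {"delta_pos": [0,0,0],"turn": 0,"fingers": 0},
  ],
)

```text
clock: 24.6
tcp_pos: [0.6235, 0.1629, 0.1275]
tcp_rot: [0.002, 0.705, 0.709, 0.009]
contact_force: [-0.1, 0.9, 0.4]
width: 0.0379
```

Call:
drive_tool(
  deltas=[
    {"delta_pos": [0,0,-0.2],"turn": 0,"fingers": 0},
    {"delta_pos": [0,0,-0.5],"turn": 0,"fingers": 0},
    {"delta_pos": [0,0,-0.8],"turn": 0,"fingers": 0},
    {"delta_pos": [0,0,-0.8],"turn": 0,"fingers": 0},
    {"delta_pos": [0,0,-0.8],"turn": 0,"fingers": 0},
    {"delta_pos": [0,0,-0.5],"turn": 0,"fingers": 0},
    {"delta_pos": [0,0,0],"turn": 0,"fingers": 0},
  ],
)

```text
clock: 25.3
tcp_pos: [0.6206, 0.1613, 0.2808]
tcp_rot: [0.002, 0.705, 0.709, 0.01]
contact_force: [0.5, -0.4, -0.2]
width: 0.0466
```

Run:
```python
from h import *
s,M=st()
ps=[]
for c in("top","side"):
  p,d=viewer.grab_frame(c); ps.append(p)
  for l in ("bin","bin_middle","bin_handle","mat","mallet","ear_defenders","glue_bottle","screwdriver"):
    r=finder.tip_of(c,l)
    if r: print(c,l,np.round(r[0]["point"],4),round(r[0]["confidence"],2))
  if c=="top":
    m=viewer.camera_model("top");K,R,t=map(np.array,(m["camera_matrix"],m["R"],m["t"]))
    v,u=np.nonzero(d>0);W=(R.T@((np.linalg.inv(K)@np.stack([u,v,np.ones_like(u)]))*d[v,u]-t[:,None])).T
    k=(abs(W[:,2]-.16)<.02)&(abs(W[:,0]-.62)<.08)&(abs(W[:,1]-.16)<.1);w=W[k];print("tops",k.sum(),w.mean(0),w.min(0),w.max(0))
cv2.imwrite("pics/end.png",cv2.resize(np.vstack(ps),None,fx=.75,fy=.75)[:,:,::-1])
```

```text
t 25.3 q [0.211 0.021 1.442 0.007 1.661 0.207] tcp [0.6206 0.1613 0.2808] w 0.0466 F [ 0.5 -0.4 -0.2] T [-0.03  0.07  0.01] 
 tilt 0.016 roll 0.011 yawY 0.005 yawX-90 0.005
top bin [0.6246 0.1621 0.0852] 0.56
top bin_handle [0.6226 0.164  0.1515] 0.7
top mat [0.81   0.0205 0.0017] 0.49
top mallet [7.815e-01 1.533e-01 6.000e-04] 0.76
top glue_bottle [ 0.8098  0.0218 -0.002 ] 0.96
top screwdriver [ 0.3989  0.0114 -0.002 ] 0.89
tops 471 [0.62164375 0.12212439 0.15952424] [0.60304182 0.08575755 0.14009384] [0.64240384 0.17560695 0.16688191]
side bin [0.6272 0.161  0.0864] 0.73
side bin_middle [0.6161 0.1642 0.0463] 0.86
side bin_handle [0.6188 0.1604 0.1446] 0.64
side mat [ 6.155e-01  1.638e-01 -6.000e-04] 0.83
side mallet [0.7864 0.1517 0.0043] 0.78
side ear_defenders [ 0.8004 -0.1165 -0.0021] 0.69
side glue_bottle [ 0.8102  0.0237 -0.0011] 0.62
side screwdriver [4.077e-01 1.210e-02 2.000e-04] 0.6
```

View pics/end.png

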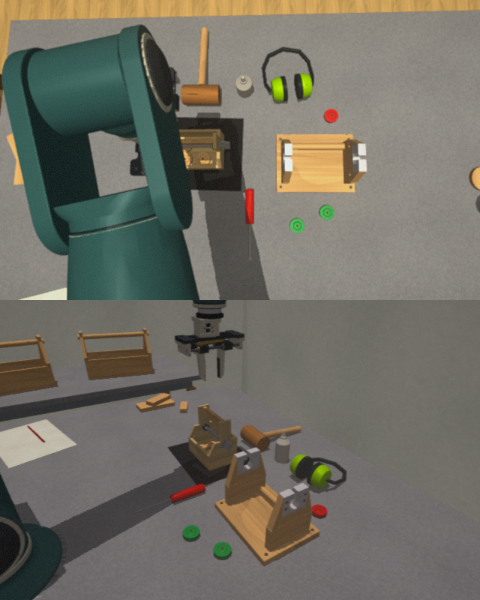

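Run:
```python
from h import *
viewer.grab_frame("wrist")
for c in("wrist","top"):
  if c=="top": viewer.grab_frame(c)
  print(c,[(np.round(r["point"],3).tolist(),round(r["confidence"],2)) for r in finder.spot_in(c,"wheel1")])
env.finish_job()
```

```text
wrist [([0.642, 0.198, 0.028], 0.72), ([0.591, 0.15, 0.025], 0.67), ([0.593, 0.197, 0.027], 0.66), ([0.619, 0.148, 0.078], 0.31)]
top [([0.403, -0.128, 0.014], 0.81), ([0.794, 0.149, 0.046], 0.68), ([0.594, 0.14, 0.024], 0.58), ([0.719, -0.238, 0.015], 0.56)]
the job is handed in; nothing more can be done
```

The bin is out of its stand and standing upright near the middle of the mat with the gripper clear of it. I handed the job in at about 25.5 s of the 72 s allowed.

**How it went**
- **Tilting:** The interface only turns the tool about its own axis, so I tilted the gripper to about 0.53 rad by reaching past the arm's limit. I then pinched the handle at that tilt and later brought the bin upright the same way, by pulling in to the opposite joint limit.
- **Lifting:** Two tries caught under the lips, at about 28 N and 27 N. Each time I backed off and shifted forward 2 to 3 mm, and on the third the axle passed freely up the necks.
- **Setting down:** The bin touched the mat with roughly 10 N of contact. I eased the grip and then opened the fingers.

**Last checks**
- **Position:** The middle of the bin was found at about (0.616, 0.164) and the mat's centre at about (0.615, 0.162). The side picture shows the bin upright, and the tool was within about 0.02 rad of vertical when I let go.
- **Wheels:** The wrist camera found three wheels in the bin, with a fourth weak reading (0.31) that is probably false. The top camera saw only one of them because the arm blocked its view.
- **Other things on the bench:** The mallet, glue bottle, screwdriver and ear defenders were found within about 1 cm of their first positions, mostly within 5 mm.
- **Disagreement:** The top camera once placed the mat at the glue bottle, with a confidence of 0.49. The side camera and the earlier readings disagree with it, so I took it as false.

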